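# Put the glass cutter away in its flip-cap tube

## Robot

A 6-joint arm with a two-finger parallel gripper is mounted at the origin on the work surface. World frame = base frame: x ahead of the robot, y to its left, z up, the work surface at z = 0. Lengths are in m, angles in rad, forces in N, time in s.
With the tool pointing down it reaches from about 0.35 to 0.775 m from the base axis. Payload 7.3 kg.
Tool frame: the origin (TCP) lies at the centre of the arm's flange, where the gripper is bolted on; the fingertips stand 178 mm ahead of it and the grasp point (between the pads) lies robot.pinch_z ahead of it (robot.pinch_z is the distance from the TCP to the grasp point, in m); x points along the fingers, z is the direction in which the jaws open and shut, and the axes are right-handed (so a half turn about x gives the same grasp; the last joint's range is limited). The gripper opens to 92 mm and grips with 3 to 60 N. Pads are 19 mm wide; open, the fingers measure 130 mm over their backs; the gripper's body (75 mm by 190 mm) begins 47 mm behind the grasp point.
Start: joints at [-1.269, 0.342, 1.524, -0, 1.275, -0.146], TCP at [0.227, -0.473, 0.405] pointing down, gripper open.
Joint ranges: [-2.53, 2.53], [-0.77, 2.02], [0.04, 2.7], [-1, 4.14], [0.28, 2.66], [-3.11, 3.11]. Speed limits (rad/s): [2.57, 2.57, 3.14, 3.14, 3.14, 3.14].

## Interface

Orientations are given as [roll, pitch, yaw] about the fixed x, y, z axes, in that order (R = Rz(yaw) Ry(pitch) Rx(roll)).
In Python, from cell import robot gives the robot as it stands.
- The arm moves only by the shell command python3 -m jog 'ROWS' [FORCE]. ROWS is JSON, a list of rows, each an object of numbers: "fingers": the closure, from 0 (fully open) to 1 (shut); "x", "y", "z": the shift along the tool's x, y, z in cm; "spin": the turn about the tool's x in degrees. A call has 1 to 5 rows; each row is the pose to reach, as a shift and turn from the pose commanded when the call began, along the tool's axes at that moment; what a row does not reach only later rows make up. A row lasts 1/8 s, in which the tool goes at most 62.5 mm and 10.7 degrees, less where a joint would pass 70% of its speed; a pose out of reach is approached as far as the arm can. A call with a gripper value outside its range is refused whole. The fingers move at their own pace and stop on an object; FORCE is the grip in N (left out, the last holds). Time passes only in rows, so rows that repeat a pose let the fingers close. It gives the time, the measured TCP pose, the force and the opening at its end, in the units of the state.
- robot.observe(): the state, without advancing time (a new reading comes with each control period).
- robot.read_camera(name): name is "side" or "top" or "wrist"; returns a dict with "color" (420x560x3 uint8, red, green, blue), "mtx" (3x3 intrinsics, pixels), "view" (4x4, takes a point from world to camera coordinates); the wrist camera has in their place "T_tool_cam" (4x4, takes a point from camera to tool coordinates, whose origin is the TCP and whose axes are the tool frame's). Camera axes: x right, y down, z forward; pixel columns grow to the right and rows downward; lengths in m; the calibration is good to about 2 mm. A picture is of the moment at which its call begins: read the wrist's pose just before it. There is no depth.
- robot.hand_in(): hands the job in, once; it reports no verdict.
Trained networks look in a picture, given as the dict that the camera call returned (one of the last four; its "shot" number tells which), for a name from the list of things; names that differ only in an ending like _2 or _b are one class to them, and where a whole thing is asked for, a point or a joint stands for the part that bears it (a point fixed in the world has none). Each returns a list of dicts, best first, with "conf" (0 to 1); they miss things now and then, are a little off and sometimes report something else, mostly with a low value. They report only what shows in the picture. A call takes as long as a camera call.
- robot.look_for(target, picture): "xy" ([column, row] in pixels, amid what is visible of it).
The state is a dict: "time": time; "qpos": joint angles; "qvel": joint speeds; "joint_efforts": joint torques, N m; "tool_pos": TCP position; "tool_rot": TCP orientation; "contact_force": force on the tool from outside, world axes, zero at the start; "torque": the same for the moment, N m; "opening": finger opening in m.
Only numpy, scipy, OpenCV 4.12 (cv2) and the standard library are available. Lean on these libraries where they do the work, as an engineer would, in place of code of your own. Each camera call takes 0.05 s, during which the arm holds its last target. There are 200 camera calls.

## Task

Put the glass cutter away: flick open the blue cap in the tube rack, take the blue-ended steel cutter out of the cork stand and lower it tip first through the hole of the blue-capped tube until it stands on the bottom, without dropping it in. Then press the blue cap fully shut over it. Leave the other two caps, the other tool and everything else on the bench as they are.

Things in the scene. Friction and masses are not known exactly. Their poses are not given: they have to be found in the camera images.
- blue_tube: the blue-capped white upright tube, 48 mm outside diameter, 100 mm tall, fixed in the wooden rack (its foot is 12 mm above the table). Origin at the centre of its underside, z up. An upright bore of 18 mm diameter in its middle is 92 mm deep (floor 8 mm above the origin). The cap's hinge is on its +x side. Three tubes stand in a row along y, 85 mm apart
- blue_mouth (a point): centre of the bore's mouth at the top of the blue-capped tube, level with its rim; same axes as the tube
- blue_hinge (a point): middle of the blue cap's hinge pin, level with the rim, 26 mm from the bore axis towards the tube's +x; the pin runs along the tube's y axis
- blue_cap (a joint): angle of the blue cap: 0 shut, grows to 1.9 rad as it swings up and back to the tube's +x side; a stiff hinge, the cap stays where it is left. The cap is a hollow round cup, 48 mm outside, 42 mm inside, 38 mm high (34 mm inside), centred on the bore when shut, with a flat top 38 mm above the rim; it has a thumb lever on top
- blue_lever (a point): free end of the blue cap's thumb lever, 70 mm above the rim when shut. The lever stands on the cap's flat top near the hinge, 14 mm wide (y), 8 mm thick (x), 32 mm tall, its centre 12 mm from the hinge pin towards the bore. Pushing it back (to the tube's +x) and then down opens the cap
- cutter: the glass cutter: a straight round steel barrel with a blue end, 14 mm diameter, 120 mm long, its lowest 22 mm tapering to a 5 mm tip; about 70 g. Origin at the tip, z along the barrel to the blue end. It starts upright, tip down, in a hole 40 mm deep of the stand
- cutter_top (a point): centre of the cutter's blue end, 120 mm from the tip. Fully home in the tube it stands 28 mm above the rim
- stand: fixed cork block, 80 x 170 mm, 45 mm high, with two holes 90 mm apart along its y axis, holding the cutter and the fid; origin at the centre of its underside
- rack: fixed wooden rack that holds the three tubes, 90 x 300 mm, origin at the centre of its underside, tubes in a row along its y axis
- green_lever (a point): free end of the thumb lever of the green-capped tube (like the blue one, shut)
- yellow_lever (a point): free end of the thumb lever of the yellow-capped tube (like the blue one, standing open)
- fid: wooden fid, 14 mm thick, 105 mm long, standing in the other hole of the cork stand; loose
- tall_cactus: terracotta pot 72 mm wide with a tall green glass cactus, 133 mm high; loose
- round_cactus: terracotta pot 72 mm wide with a round glass cactus, 105 mm high; loose
- third_cactus: second pot with a tall glass cactus, 133 mm high; loose
- spool: black solder spool, 60 mm wide, 45 mm high; loose
- flux_jar: closed amber flux jar, 56 mm wide, 65 mm high; loose
- pliers: pliers lying flat, 170 mm long, one red and one blue handle; loose

How it is judged:
By the outcome, as a careful person would: the job done as asked, in the order asked, and still so for the second after the job is handed in, with the robot touching nothing.
It also fails if it takes over 72 s, if anything falls off the work surface, if the arm or the gripper's body presses on something with over 40 N, if the wrist force passes 120 N, or if a joint passes its speed limit or range.

## Working session

There is one attempt and no reset: what is moved stays moved. The work goes in short steps, Python scripts to look and compute and a shell command to move; the robot and the scene stay as the last step left them, time stands still between calls to the robot, and variables do not carry over. Pictures are saved under pics/ and viewed, on a budget of 10 in all, crops included, one or two more only if the job needs it, and the job is handed in when it is done.

```bash
ls; mkdir -p pics; python3 - <<'E'
from cell import robot
import cv2,json
s=robot.observe();print(s, robot.pinch_z)
for n in("side","top"):
    p=robot.read_camera(n);cv2.imwrite(f"pics/{n}0.png",p["color"][:,:,::-1]);print(n,p["mtx"].tolist(),p["view"].round(3).tolist())
    for t in("blue_tube","blue_mouth","blue_hinge","blue_lever","cutter","cutter_top","stand","rack","green_lever","yellow_lever","fid"):
        print(t,[( [round(float(v)) for v in d["xy"]],round(float(d["conf"]),2)) for d in robot.look_for(t,p)[:3]])
E
```

```text
pics
{'time': 0.0, 'qpos': array([-1.26902009e+00,  3.42711870e-01,  1.52499658e+00,  1.02995578e-05,
        1.27540712e+00, -1.46022173e-01]), 'qvel': array([ 0.00054325, -0.00102405, -0.00010635,  0.00112606, -0.00087735,
       -0.00066353]), 'joint_efforts': array([ 2.22362396e-03, -4.31226969e+01, -2.44228542e+01,  7.18719140e-02,
        5.58946654e-02, -1.39408307e-04]), 'tool_pos': array([ 0.22728667, -0.47310346,  0.40405752]), 'tool_rot': array([2.98910346, 1.56927337, 1.86610253]), 'contact_force': array([-0.42432761, -0.22592263, -0.1494267 ]), 'torque': array([ 0.02700372,  0.03892542, -0.01071595]), 'opening': 0.09196324337336327} 0.1592
side [[440.40402763004926, 0.0, 283.2464223131278], [0.0, 440.40402763004926, 218.09302839068445], [0.0, 0.0, 1.0]] [[-0.887, -0.462, -0.001, 0.472], [-0.263, 0.507, -0.821, 0.293], [0.38, -0.728, -0.571, 0.969], [0.0, 0.0, 0.0, 1.0]]
blue_tube [([328, 209], 0.75), ([255, 258], 0.29)]
blue_mouth [([326, 206], 0.86)]
blue_hinge [([331, 206], 0.96), ([251, 284], 0.42)]
blue_lever [([328, 198], 0.54)]
cutter [([253, 288], 0.57)]
cutter_to
[... 222 characters left out ...]
.49)]
top [[519.1317892312338, 0.0, 284.43978113733], [0.0, 519.1317892312338, 209.1369105180127], [0.0, 0.0, 1.0]] [[-0.017, -1.0, -0.019, -0.051], [-0.995, 0.019, -0.096, 0.558], [0.096, 0.017, -0.995, 1.329], [0.0, 0.0, 0.0, 1.0]]
blue_tube [([345, 227], 0.88), ([190, 138], 0.66)]
blue_mouth [([348, 226], 0.72)]
blue_hinge [([350, 227], 0.87), ([382, 232], 0.39)]
blue_lever [([351, 229], 0.74), ([337, 236], 0.4), ([318, 203], 0.23)]
cutter [([352, 227], 0.6), ([202, 212], 0.49)]
cutter_top [([278, 274], 0.54), ([202, 212], 0.5)]
stand [([187, 220], 0.96)]
rack [([192, 135], 0.74), ([337, 237], 0.7)]
green_lever [([382, 234], 0.65)]
yellow_lever [([320, 204], 0.9)]
fid [([351, 228], 0.28)]
```

View pics/top0.png

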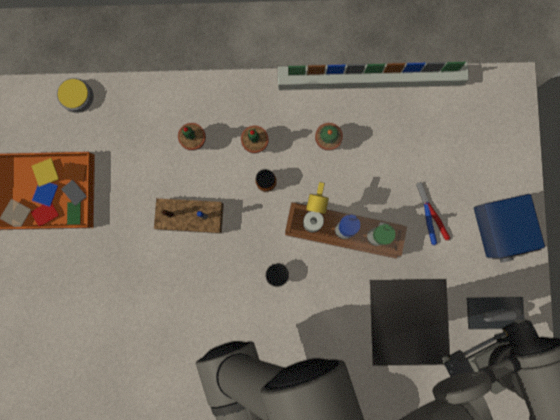

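View pics/side0.png

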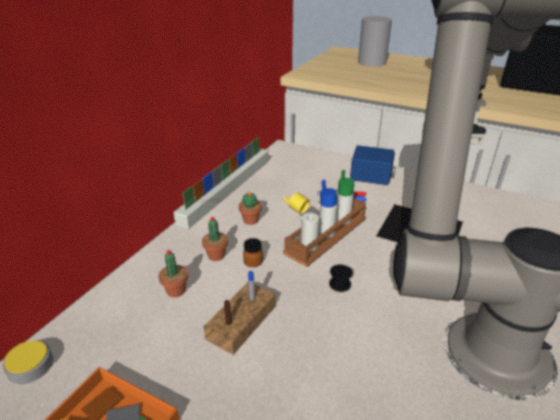

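Top view: rack near (346,229) with the blue cap at (348,227) and the hinge side up-image (+x). The cutter's blue end is near (201,213) and the fid near (168,213). In the side view, the blue cap is at (328,197) and the cutter's blue end at (251,277). Next I'll zoom in for accurate points.

```bash
python3 - <<'E'
import cv2,numpy as np
t=cv2.imread("pics/top0.png");s=cv2.imread("pics/side0.png")
c=lambda im,x,y,w,h,k:cv2.resize(im[y:y+h,x:x+w],None,fx=k,fy=k,interpolation=cv2.INTER_CUBIC)
a=c(t,280,175,130,90,3);b=c(t,150,190,80,50,5)
d=c(s,280,165,100,75,4);e=c(s,200,260,80,75,4)
W=400
f=lambda im,h,w:cv2.copyMakeBorder(im[:h,:w],0,h-min(h,im.shape[0]),0,w-min(w,im.shape[1]),cv2.BORDER_CONSTANT)
cv2.imwrite("pics/zoom.png",np.vstack([np.hstack([f(a,270,400),f(b,270,400)]),np.hstack([f(d,300,400),f(e,300,400)])]))
E
```

```text
(no output)
```

View pics/zoom.png

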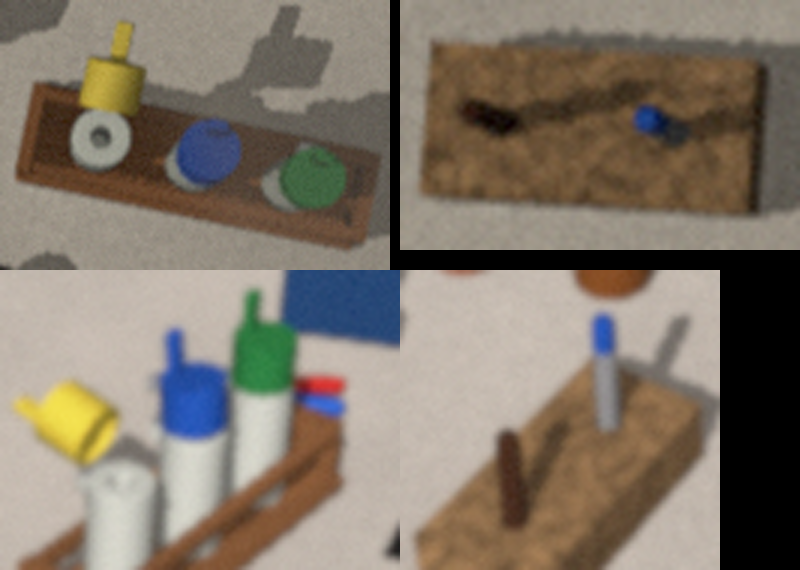

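```bash
cat > h.py <<'E'
import numpy as np, cv2
from scipy.spatial.transform import Rotation as R
def ray(p,uv):
    V=p["view"];K=p["mtx"]
    d=V[:3,:3].T@np.linalg.solve(K,[uv[0],uv[1],1.]);o=-V[:3,:3].T@V[:3,3];return o,d
def atz(p,uv,z):
    o,d=ray(p,uv);return (o+d*(z-o[2])/d[2]).round(4)
def tri(*pu):
    A=np.zeros((3,3));b=np.zeros(3)
    for p,uv in pu:
        o,d=ray(p,uv);d/=np.linalg.norm(d);M=np.eye(3)-np.outer(d,d);A+=M;b+=M@o
    return np.linalg.solve(A,b).round(4)
def wristview(p,s):
    T=np.eye(4);T[:3,:3]=R.from_euler('xyz',s["tool_rot"]).as_matrix();T[:3,3]=s["tool_pos"]
    p["view"]=np.linalg.inv(T@p["T_tool_cam"]);return p
def shift(s,target):  # tool-axis shift in cm to bring the grasp point to target (from measured pose)
    from cell import robot
    M=R.from_euler('xyz',s["tool_rot"]).as_matrix()
    return ((M.T@(np.array(target)-s["tool_pos"]))-[robot.pinch_z,0,0])*100
E
python3 - <<'E'
from h import *; from cell import robot
t=robot.read_camera("top");s=robot.read_camera("side")
print("ymouth",atz(t,(313.7,221),.112),"bluecap",atz(t,(349.7,225.3),.15),"greencap",atz(t,(384.3,234.3),.15))
print("cutter",atz(t,(199.6,213.6),.125),atz(s,(250.75,272),.125),tri((t,(199.6,213.6)),(s,(250.75,272))))
print("lever side",atz(s,(323.75,180.75),.182))
print("green lever side",atz(s,(343.2,171),.182))
for u in((432,42),(764,64),(757,213),(422,195)):print(atz(t,((u[0]-400)/5+150,u[1]/5+190),.045))
print("rack corners")
for u in((35,83),(380,155),(360,248),(18,180)):print(atz(t,(u[0]/3+280,u[1]/3+175),.05))
st=robot.observe();print(R.from_euler('xyz',st["tool_rot"]).as_matrix().round(3),st["tool_pos"])
E
```

```text
ymouth [ 0.5182 -0.1334  0.112 ] bluecap [ 0.5037 -0.2165  0.15  ] greencap [ 0.481  -0.2971  0.15  ]
cutter [0.5405 0.1432 0.125 ] [0.5395 0.1444 0.125 ] [0.5404 0.1434 0.1239]
lever side [ 0.5192 -0.2192  0.182 ]
green lever side [ 0.4916 -0.2966  0.182 ]
[0.5895 0.2701 0.045 ]
[0.5747 0.0976 0.045 ]
[0.4977 0.1017 0.045 ]
[0.5102 0.2748 0.045 ]
rack corners
[ 0.571  -0.0803  0.05  ]
[ 0.5038 -0.3719  0.05  ]
[ 0.4256 -0.3519  0.05  ]
[ 0.4882 -0.0643  0.05  ]
[[ 0.     0.901  0.433]
 [-0.     0.433 -0.901]
 [-1.    -0.     0.   ]] [ 0.22733101 -0.47323728  0.40473529]
```

```bash
python3 -m jog '[{"fingers":1,"y":17,"z":-6,"spin":20},{"fingers":1,"y":34.5,"z":-12.4,"spin":38.5},{"fingers":1,"y":34.5,"z":-12.4,"spin":38.5},{"fingers":1,"y":34.5,"z":-12.4,"spin":38.5},{"fingers":1,"y":34.5,"z":-12.4,"spin":38.5}]' && python3 -m jog '[{"fingers":1},{"fingers":1}]'
python3 - <<'E'
from h import *; from cell import robot
s=robot.observe();print(s["tool_pos"],s["opening"],s["qpos"].round(2));print(R.from_euler('xyz',s["tool_rot"]).as_matrix().round(3))
p=wristview(robot.read_camera("wrist"),s)
cv2.imwrite("pics/w1.png",p["color"][:,:,::-1])
def pr(X):
    c=p["view"]@np.r_[X,1];u=p["mtx"]@c[:3];return (u[:2]/u[2]).round(0)
print(p["view"].round(3).tolist())
print("lever tip pred",pr([.5146,-.2188,.182]),"capC",pr([.501,-.2155,.15]))
E
```

```text
[ 0.22733101 -0.47323728  0.40473529] 0.09162476949129451 [-1.27  0.34  1.52 -0.    1.28 -0.15]
[[ 0.     0.901  0.433]
 [-0.     0.433 -0.901]
 [-1.    -0.     0.   ]]
[[0.433, -0.901, 0.001, -0.525], [-0.86, -0.413, 0.3, -0.037], [-0.27, -0.13, -0.954, 0.39], [0.0, 0.0, 0.0, 1.0]]
lever tip pred [ -74. -925.] capC [ -11. -648.]$[0]: bad value
```

View pics/w1.png

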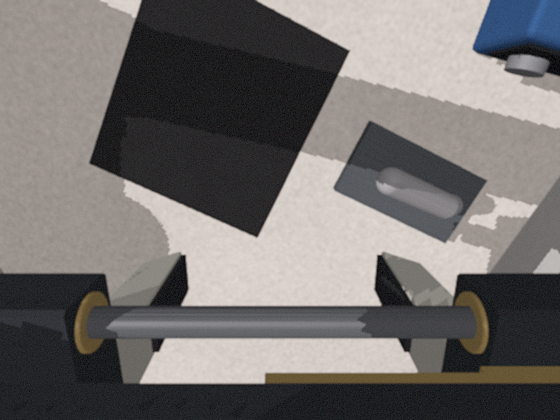

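The picture shows only the bench below the arm's start pose, because the move was refused. I'll retry with every key given.

```bash
python3 -m jog '[{"fingers":0.99,"x":0,"y":6,"z":-2,"spin":8}]'; python3 -m jog '[{"fingers":1.0,"x":0,"y":6,"z":-2,"spin":8}]'
```

```text
time: 1.48
tool_pos: [0.271, -0.4314, 0.4045]
tool_rot: [-0.493, 1.57, -1.763]
contact_force: [1.3, 0.3, -0.4]
opening: 0.086
time: 1.6
tool_pos: [0.3231, -0.3922, 0.4047]
tool_rot: [0.87, 1.571, -0.54]
contact_force: [0.8, -0.4, 0.2]
opening: 0.0763
```

```bash
cat > plan.py <<'E'
import sys; from h import *; from cell import robot
s=robot.observe();M=R.from_euler('xyz',s["tool_rot"]).as_matrix()
a=np.degrees(np.arctan2(M[1,2],M[0,2]));print("pinch",(s["tool_pos"]+M[:,0]*robot.pinch_z).round(4),"jaw ang",a.round(1),"xdown",M[:,0].round(3),"F",s["contact_force"].round(1),"open",round(s["opening"],4),"t",s["time"])
if len(sys.argv)>3: print("shift cm",shift(s,[float(v) for v in sys.argv[1:4]]).round(2))
E
python3 plan.py .4854 -.212 .235
```

```text
pinch [ 0.3231 -0.3922  0.2455] jaw ang -80.8 xdown [ 0. -0. -1.] F [ 0.8 -0.4  0.2] open 0.0763 t 1.6
shift cm [  1.06  18.91 -15.18]
```

```bash
python3 -m jog '[{"fingers":1,"x":0,"y":4.7,"z":-3.8,"spin":7},{"fingers":1,"x":0,"y":9.4,"z":-7.6,"spin":14},{"fingers":1,"x":0,"y":14,"z":-11.4,"spin":22.2},{"fingers":1,"x":0,"y":18.9,"z":-15.2,"spin":22.2},{"fingers":1,"x":0,"y":18.9,"z":-15.2,"spin":22.2}]'
python3 plan.py .4854 -.212 .235
python3 - <<'E'
from h import *; from cell import robot
s=robot.observe()
p=wristview(robot.read_camera("wrist"),s)
cv2.imwrite("pics/w2.png",p["color"][:,:,::-1])
def pr(X):
    c=p["view"]@np.r_[X,1];u=p["mtx"]@c[:3];return (u[:2]/u[2]).round(0)
print("lever tip pred",pr([.5146,-.2188,.182]),"capC",pr([.501,-.2155,.15]),"ymouth",pr([.5198,-.1326,.112]))
np.savez("w2.npz",view=p["view"],mtx=p["mtx"])
E
```

```text
time: 2.22
tool_pos: [0.4856, -0.2082, 0.4046]
tool_rot: [2.464, 1.57, 0.68]
contact_force: [-0.3, -1.4, 1.0]
opening: 0.0262
pinch [ 0.4857 -0.2081  0.2454] jaw ang -102.2 xdown [ 0.001  0.001 -1.   ] F [-0.3 -1.4  1. ] open 0.0262 t 2.225
shift cm [1.04 0.06 0.39]
lever tip pred [289. 190.] capC [287. 198.] ymouth [177. 184.]
```

View pics/w2.png

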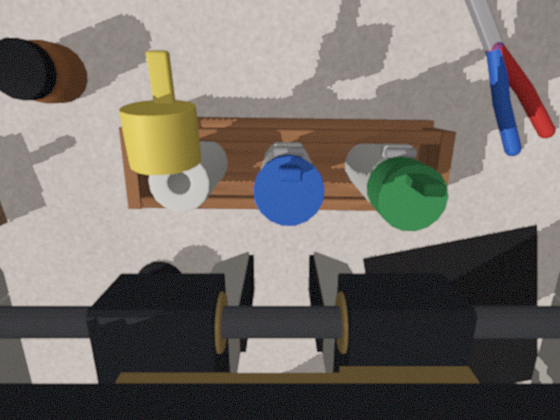

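```bash
python3 - <<'E'
from h import *
p=dict(np.load("w2.npz"))
print(atz(p,(179,184),.112),atz(p,(289,189),.15),atz(p,(408,193),.15),p["mtx"][0,0], (-p["view"][:3,:3].T@p["view"][:3,3]).round(3))
E
python3 plan.py .4854 -.212 .235
```

```text
[ 0.5194 -0.1341  0.112 ] [ 0.507  -0.2179  0.15  ] [ 0.4874 -0.2955  0.15  ] 358.00278434919977 [ 0.565 -0.225  0.383]
pinch [ 0.4843 -0.2099  0.2454] jaw ang -102.3 xdown [-0. -0. -1.] F [-1.   0.2 -0.5] open 0.0226 t 2.275
shift cm [1.04 0.15 0.18]
```

```bash
python3 -m jog '[{"fingers":1,"x":2.5,"y":0.3,"z":0.2,"spin":0},{"fingers":1,"x":5.6,"y":0.3,"z":0.2,"spin":0},{"fingers":1,"x":5.6,"y":0.3,"z":0.2,"spin":0},{"fingers":1,"x":5.6,"y":0.3,"z":0.2,"spin":0}]'; python3 plan.py .4874 -.2126 .1888
```

```text
time: 2.78
tool_pos: [0.4858, -0.215, 0.3498]
tool_rot: [1.077, 1.569, -0.714]
contact_force: [0.1, 0.5, -0.3]
opening: 0.001
pinch [ 0.486  -0.2152  0.1906] jaw ang -102.6 xdown [ 0.001 -0.001 -1.   ] F [ 0.1  0.5 -0.3] open 0.001 t 2.775
shift cm [ 0.18  0.08 -0.28]
```

```bash
python3 -m jog '[{"fingers":1,"x":0.1,"y":1.2,"z":-0.2,"spin":0},{"fingers":1,"x":0.1,"y":2.5,"z":-0.2,"spin":0},{"fingers":1,"x":0,"y":4,"z":-0.2,"spin":0},{"fingers":1,"x":0,"y":5.4,"z":-0.2,"spin":0},{"fingers":1,"x":0.4,"y":6.8,"z":-0.2,"spin":0}]'; python3 -m jog '[{"fingers":1,"x":0.6,"y":1.3,"z":0,"spin":0},{"fingers":1,"x":1.6,"y":2.4,"z":0,"spin":0},{"fingers":1,"x":2.8,"y":3.3,"z":0,"spin":0},{"fingers":1,"x":3.8,"y":3.9,"z":0,"spin":0},{"fingers":1,"x":4.8,"y":4.2,"z":0,"spin":0}]'; python3 plan.py
```

```text
time: 3.4
tool_pos: [0.5541, -0.227, 0.3451]
tool_rot: [1.21, 1.57, -0.579]
contact_force: [0.2, 0.9, -0.4]
opening: -0.0001
time: 4.03
tool_pos: [0.5941, -0.236, 0.2958]
tool_rot: [-1.705, 1.57, 2.789]
contact_force: [-0.1, 0.6, -0.8]
opening: 0.0003
pinch [ 0.594  -0.2359  0.1366] jaw ang -102.5 xdown [-0.  0. -1.] F [-0.1  0.6 -0.8] open 0.0003 t 4.025
```

```bash
python3 -m jog '[{"fingers":1,"x":0.6,"y":0,"z":0,"spin":0},{"fingers":1,"x":1.0,"y":0,"z":0,"spin":0},{"fingers":1,"x":1.0,"y":0,"z":0,"spin":0}]'; python3 -m jog '[{"fingers":1,"x":-6,"y":0,"z":0,"spin":0},{"fingers":0.7,"x":-11,"y":-4,"z":2,"spin":10},{"fingers":0.6,"x":-11,"y":-10,"z":2,"spin":20},{"fingers":0.6,"x":-11,"y":-14,"z":2,"spin":30},{"fingers":0.6,"x":-11,"y":-14,"z":2,"spin":30}]'; python3 -m jog '[{"fingers":0.6,"x":0,"y":0,"z":0,"spin":0},{"fingers":0.6,"x":0,"y":0,"z":0,"spin":0}]'; python3 plan.py
python3 - <<'E'
from h import *; from cell import robot
s=robot.observe()
p=wristview(robot.read_camera("wrist"),s);np.savez("w3.npz",view=p["view"],mtx=p["mtx"])
t=robot.read_camera("top")
cv2.imwrite("pics/w3.png",np.hstack([p["color"][:,:,::-1][:400],cv2.resize(t["color"][175:265,280:360,::-1],(240,270),interpolation=2) if 0 else cv2.copyMakeBorder(cv2.resize(t["color"][175:265,280:360,::-1],(240,270),interpolation=2),0,130,0,0,0)]))
np.savez("t3.npz",view=t["view"],mtx=t["mtx"])
E
```

```text
time: 4.4
tool_pos: [0.5938, -0.2359, 0.2871]
tool_rot: [1.212, 1.57, -0.577]
contact_force: [0.3, 0.2, 0.5]
opening: -0.0001
time: 5.03
tool_pos: [0.4507, -0.2244, 0.3977]
tool_rot: [1.283, 1.57, -1.032]
contact_force: [1.1, 0.0, 0.6]
opening: 0.0346
time: 5.28
tool_pos: [0.4538, -0.2253, 0.3966]
tool_rot: [1.784, 1.57, -0.528]
contact_force: [0.2, -0.1, 0.1]
opening: 0.0365
pinch [ 0.4539 -0.2253  0.2374] jaw ang -132.5 xdown [ 0. -0. -1.] F [ 0.2 -0.1  0.1] open 0.0365 t 5.275
```

View pics/w3.png

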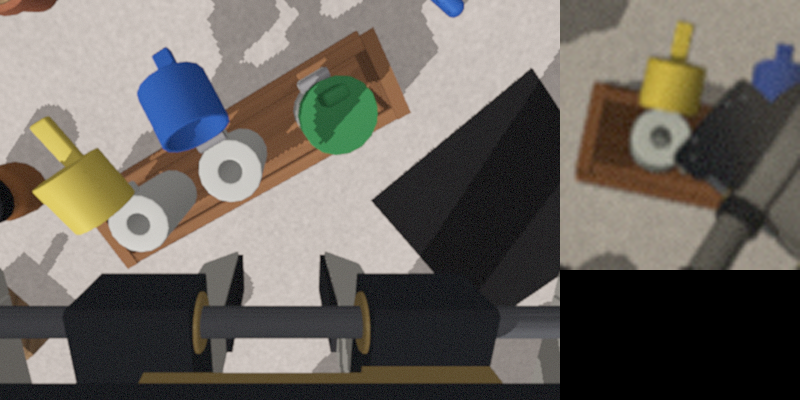

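The blue cap now stands open, similar to yellow. In the wrist image the blue mouth is at (230,171), the yellow mouth at (138,223), and the green cap top at (339,114).

```bash
python3 - <<'E'
from h import *
p=dict(np.load("w3.npz"))
b=atz(p,(230,171.5),.112);y=atz(p,(138.5,223.5),.112);g=atz(p,(339,114),.15)
print(b,y,g,np.linalg.norm(b-y),np.degrees(np.arctan2((y-b)[0],(y-b)[1])),(y+g)/2)
E
python3 plan.py .5404 .1434 .31
```

```text
[ 0.5008 -0.2166  0.112 ] [ 0.5198 -0.135   0.112 ] [ 0.4831 -0.2996  0.15  ] 0.0837828144669299 13.107383433687485 [ 0.50145 -0.2173   0.131  ]
pinch [ 0.4536 -0.2252  0.2371] jaw ang -132.5 xdown [-0.  0. -1.] F [-0.2 -0.3 -0.4] open 0.037 t 5.375
shift cm [ -7.28 -18.49 -33.05]
```

```bash
python3 -m jog '[{"fingers":0.6,"x":-2,"y":-2,"z":-4,"spin":0},{"fingers":0.6,"x":-2,"y":-5,"z":-9,"spin":0},{"fingers":0.6,"x":-2,"y":-8,"z":-14,"spin":0},{"fingers":0.6,"x":-2,"y":-11,"z":-19,"spin":0},{"fingers":0.6,"x":-2,"y":-14,"z":-24,"spin":0}]';  python3 -m jog '[{"fingers":0.6,"x":1,"y":-3,"z":-5.5,"spin":0},{"fingers":0.6,"x":1,"y":-7,"z":-10,"spin":0},{"fingers":0.6,"x":1,"y":-7,"z":-10,"spin":0},{"fingers":0.6,"x":1,"y":-7,"z":-10,"spin":0}]'; python3 plan.py .5404 .1434 .24
python3 - <<'E'
from h import *; from cell import robot
s=robot.observe()
p=wristview(robot.read_camera("wrist"),s);np.savez("w4.npz",view=p["view"],mtx=p["mtx"])
cv2.imwrite("pics/w4.png",p["color"][:,:,::-1])
c=p["view"]@np.r_[.5404,.1434,.125,1];u=p["mtx"]@c[:3];print((u[:2]/u[2]).round(0))
E
```

```text
time: 6.0
tool_pos: [0.5126, 0.0485, 0.4165]
tool_rot: [1.499, 1.571, -0.814]
contact_force: [0.5, -1.1, -0.5]
opening: 0.0366
time: 6.5
tool_pos: [0.5282, 0.1675, 0.4062]
tool_rot: [0.007, 1.57, -2.305]
contact_force: [-0.1, 0.5, 0.4]
opening: 0.0367
pinch [0.5281 0.1674 0.247 ] jaw ang -132.5 xdown [-0.001 -0.001 -1.   ] F [-0.1  0.5  0.4] open 0.0367 t 6.5
shift cm [0.7  2.52 0.94]
[294. 177.]
```

View pics/w4.png

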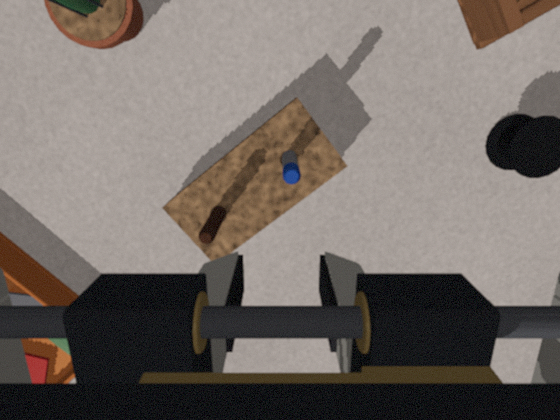

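The cutter's blue end is at (291.5,174) with the fid at (212,227), so the fingers' path is clear of the fid.

```bash
python3 - <<'E'
from h import *
p=dict(np.load("w4.npz"));print(atz(p,(291.5,174),.125))
E
python3 plan.py .540 .143 .20
```

```text
[0.5432 0.1431 0.125 ]
pinch [0.5282 0.1666 0.2472] jaw ang -132.6 xdown [-0.    -0.001 -1.   ] F [ 0.4  0.1 -0.4] open 0.0362 t 6.55
shift cm [4.73 2.46 0.94]
```

```bash
python3 -m jog '[{"fingers":0.6,"x":2,"y":2.6,"z":0.8,"spin":0},{"fingers":0.6,"x":4.7,"y":2.6,"z":0.8,"spin":0},{"fingers":0.6,"x":4.7,"y":2.6,"z":0.8,"spin":0},{"fingers":0.6,"x":4.7,"y":2.6,"z":0.8,"spin":0}]'; python3 plan.py .5415 .1432 .122
python3 - <<'E'
from h import *; from cell import robot
s=robot.observe()
p=wristview(robot.read_camera("wrist"),s);np.savez("w5.npz",view=p["view"],mtx=p["mtx"])
c=p["color"].astype(int);m=(c[...,2]>c[...,0]+50)&(c[...,2]>c[...,1]+40)
n,l,st,ce=cv2.connectedComponentsWithStats(m.astype('uint8'))
for i in range(1,n):
    if st[i,4]>30: print(st[i],ce[i].round(1),atz(p,ce[i],.125))
E
```

```text
time: 7.05
tool_pos: [0.5421, 0.1432, 0.3608]
tool_rot: [2.34, 1.569, 0.025]
contact_force: [0.1, 0.5, 0.4]
opening: 0.0368
pinch [0.5424 0.1432 0.2016] jaw ang -132.6 xdown [ 0.001  0.    -1.   ] F [0.1 0.5 0.4] open 0.0368 t 7.05
shift cm [ 7.96 -0.07  0.07]
[271 213  19  27 369] [280.4 227. ] [0.5448 0.1418 0.125 ]
```

```bash
python3 -m jog '[{"fingers":0.6,"x":4,"y":0,"z":0,"spin":0},{"fingers":0.6,"x":8,"y":0,"z":0,"spin":0},{"fingers":0.6,"x":8,"y":0,"z":0,"spin":0},{"fingers":0.6,"x":8,"y":0,"z":0,"spin":0}]'; python3 plan.py; python3 -m jog '[{"fingers":1,"x":0,"y":0,"z":0,"spin":0},{"fingers":1,"x":0,"y":0,"z":0,"spin":0},{"fingers":1,"x":0,"y":0,"z":0,"spin":0},{"fingers":1,"x":0,"y":0,"z":0,"spin":0},{"fingers":1,"x":0,"y":0,"z":0,"spin":0}]' 30; python3 plan.py
```

```text
time: 7.6
tool_pos: [0.5425, 0.1441, 0.2817]
tool_rot: [2.402, 1.568, 0.089]
contact_force: [0.4, 0.1, 1.0]
opening: 0.0369
pinch [0.543  0.1442 0.1225] jaw ang -132.5 xdown [ 0.003  0.    -1.   ] F [0.4 0.1 1. ] open 0.0369 t 7.6
time: 8.22
tool_pos: [0.542, 0.144, 0.2803]
tool_rot: [2.35, 1.569, 0.036]
contact_force: [0.3, 0.3, 5.8]
opening: 0.0127
pinch [0.5422 0.144  0.1211] jaw ang -132.5 xdown [ 0.001  0.    -1.   ] F [0.3 0.3 5.8] open 0.0127 t 8.225
```

```bash
python3 -m jog '[{"fingers":1,"x":-2,"y":0,"z":0,"spin":0},{"fingers":1,"x":-5,"y":0,"z":0,"spin":0},{"fingers":1,"x":-9,"y":0,"z":0,"spin":0},{"fingers":1,"x":-14,"y":0,"z":0,"spin":0},{"fingers":1,"x":-19,"y":0,"z":0,"spin":0}]' ; python3 -m jog '[{"fingers":1,"x":-0,"y":0,"z":0,"spin":0},{"fingers":1,"x":0,"y":0,"z":0,"spin":0}]'; python3 plan.py .501 -.2166 .31;  python3 - <<'E'
from h import *; from cell import robot
p=robot.read_camera("side");t=robot.read_camera("top")
s=robot.observe();M=R.from_euler('xyz',s["tool_rot"]).as_matrix();P=s["tool_pos"]+M[:,0]*robot.pinch_z
c=p["view"]@np.r_[P,1];u=p["mtx"]@c[:3];u=u[:2]/u[2];print(u)
x,y=int(u[0]),int(u[1]);im=p["color"][max(0,y-70):y+110,max(0,x-80):x+80,::-1]
cv2.imwrite("pics/s5.png",cv2.resize(im,None,fx=3,fy=3,interpolation=2));print(im.shape,max(0,x-80),max(0,y-70))
E
```

```text
time: 8.85
tool_pos: [0.5415, 0.144, 0.4706]
tool_rot: [-0.691, 1.569, -3.004]
contact_force: [1.6, 0.7, -1.1]
opening: 0.0132
time: 9.1
tool_pos: [0.5415, 0.144, 0.4684]
tool_rot: [-0.677, 1.569, -2.99]
contact_force: [0.7, -0.3, -1.4]
opening: 0.0129
pinch [0.5412 0.1439 0.3092] jaw ang -132.5 xdown [-0.002 -0.    -1.   ] F [ 0.7 -0.3 -1.4] open 0.0129 t 9.1
shift cm [-0.06 21.41 29.28]
[246.32118842 203.66635778]
(180, 160, 3) 166 133
```

View pics/s5.png

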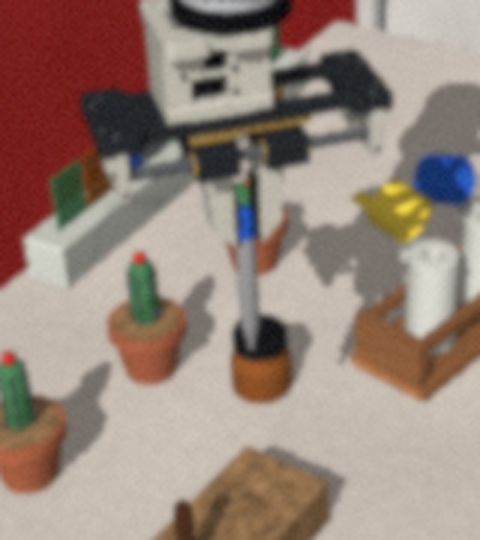

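```bash
python3 -m jog '[{"fingers":1,"x":0,"y":2,"z":3,"spin":0},{"fingers":1,"x":0,"y":5,"z":7,"spin":0},{"fingers":1,"x":0,"y":8.5,"z":11.5,"spin":0},{"fingers":1,"x":0,"y":12,"z":16,"spin":0},{"fingers":1,"x":0,"y":15,"z":20,"spin":0}]' ; python3 -m jog '[{"fingers":1,"x":0,"y":3,"z":4,"spin":0},{"fingers":1,"x":0,"y":5,"z":7,"spin":0},{"fingers":1,"x":0,"y":6.4,"z":9.3,"spin":0},{"fingers":1,"x":0,"y":6.4,"z":9.3,"spin":0},{"fingers":1,"x":0,"y":6.4,"z":9.3,"spin":0}]'; python3 plan.py .501 -.2166 .25
python3 - <<'E'
from h import *; from cell import robot
s=robot.observe();M=R.from_euler('xyz',s["tool_rot"]).as_matrix();P=s["tool_pos"]+M[:,0]*robot.pinch_z
w=wristview(robot.read_camera("wrist"),s);p=robot.read_camera("side")
def pr(p,X):
    c=p["view"]@np.r_[X,1];u=p["mtx"]@c[:3];return (u[:2]/u[2]).round(1)
for n,q in(("wrist",w),("side",p)):
    print(n,"tip",pr(q,P-[0,0,.1165]),"top",pr(q,P),"mouth",pr(q,[.501,-.2166,.112]))
x,y=pr(p,P).astype(int)
im=p["color"][y-20:y+100,x-50:x+50,::-1];print("crop",x-50,y-20)
cv2.imwrite("pics/w6.png",np.hstack([w["color"][:360,100:500,::-1],cv2.resize(im,(300,360),interpolation=2)]))
np.savez("w6.npz",view=w["view"],mtx=w["mtx"],sv=p["view"],sm=p["mtx"])
E
```

```text
time: 9.82
tool_pos: [0.5166, -0.1067, 0.4681]
tool_rot: [-1.126, 1.568, 2.843]
contact_force: [-0.1, 0.1, 0.0]
opening: 0.0125
time: 10.45
tool_pos: [0.5014, -0.2161, 0.4688]
tool_rot: [-1.573, 1.569, 2.397]
contact_force: [-0.2, 0.1, -1.9]
opening: 0.0128
pinch [ 0.5012 -0.2159  0.3096] jaw ang -132.5 xdown [-0.002  0.001 -1.   ] F [-0.2  0.1 -1.9] open 0.0128 t 10.45
shift cm [5.96 0.05 0.07]
wrist tip [281.2 211.5] top [281.4 293.4] mouth [281.8 185.4]
side tip [329.5 179.3] top [332.2 140.1] mouth [328. 204.]
crop 282 120
```

View pics/w6.png

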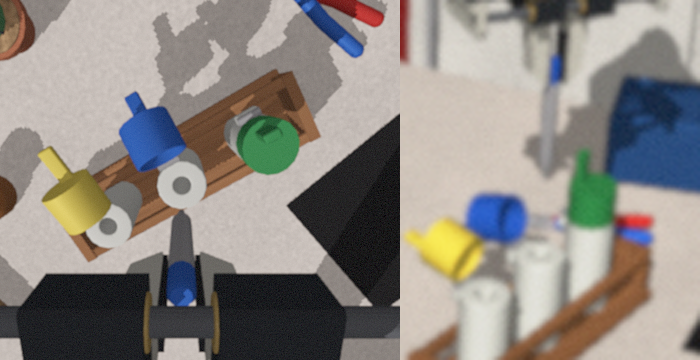

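Wrist view: the cutter hangs vertical, with its tip at (283,211) and the blue mouth at (281,185). The side view agrees that the tip is about 1.5 mm off along +z of the tool, so I'll correct that while lowering.

```bash
python3 -m jog '[{"fingers":1,"x":2,"y":0,"z":-0.1,"spin":0},{"fingers":1,"x":4.5,"y":0,"z":-0.1,"spin":0},{"fingers":1,"x":6,"y":0,"z":-0.1,"spin":0},{"fingers":1,"x":6,"y":0,"z":-0.1,"spin":0}]';python3 plan.py
python3 - <<'E'
from h import *; from cell import robot
s=robot.observe();w=wristview(robot.read_camera("wrist"),s);p=robot.read_camera("side")
a=cv2.resize(w["color"][130:290,200:360,::-1],(480,480),interpolation=2)
def pr(p,X):
    c=p["view"]@np.r_[X,1];u=p["mtx"]@c[:3];return (u[:2]/u[2]).round(1)
print("mouth",pr(w,[.501,-.2166,.112]))
b=cv2.resize(p["color"][145:225,300:350,::-1],(300,480),interpolation=2)
cv2.imwrite("pics/w7.png",np.hstack([a,b]))
E
```

```text
time: 11.05
tool_pos: [0.5021, -0.2153, 0.4089]
tool_rot: [-1.37, 1.569, 2.601]
contact_force: [-0.1, -0.2, -1.0]
opening: 0.013
pinch [ 0.5018 -0.2151  0.2497] jaw ang -132.5 xdown [-0.002  0.001 -1.   ] F [-0.1 -0.2 -1. ] open 0.013 t 11.05
mouth [283.1 202.9]
```

View pics/w7.png

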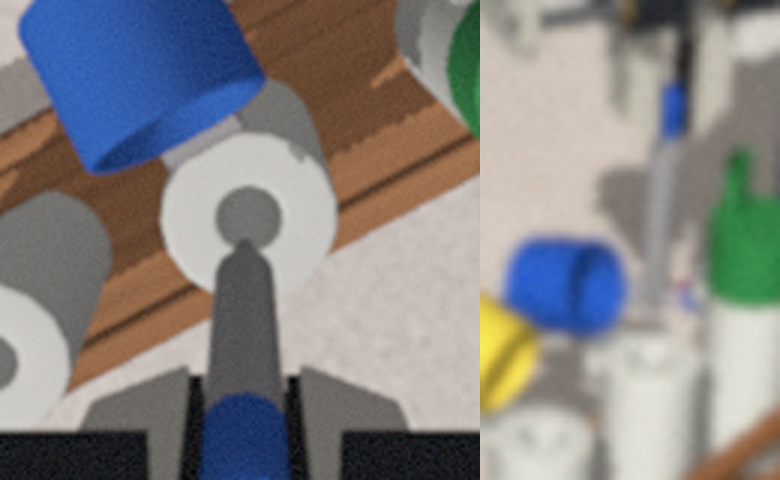

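Tip at about (282,211) and mouth centre at (283,202) in full-image pixels, which fits a tip about 2 cm above the mouth to within 1 mm. Lowering now.

```bash
python3 -m jog '[{"fingers":1,"x":1,"y":0,"z":0.08,"spin":0},{"fingers":1,"x":2.2,"y":0,"z":0.08,"spin":0},{"fingers":1,"x":3.4,"y":0,"z":0.08,"spin":0},{"fingers":1,"x":4.5,"y":0,"z":0.08,"spin":0}]';python3 -m jog '[{"fingers":1,"x":0,"y":0,"z":0,"spin":0}]'; python3 plan.py
```

```text
time: 11.65
tool_pos: [0.5014, -0.2164, 0.3636]
tool_rot: [-1.299, 1.57, 2.671]
contact_force: [0.2, 0.7, 0.2]
opening: 0.0131
time: 11.78
tool_pos: [0.5013, -0.2164, 0.3635]
tool_rot: [-1.341, 1.569, 2.629]
contact_force: [-0.4, -0.0, -1.0]
opening: 0.0131
pinch [ 0.501  -0.2162  0.2043] jaw ang -132.5 xdown [-0.002  0.001 -1.   ] F [-0.4 -0.  -1. ] open 0.0131 t 11.775
```

```bash
python3 -m jog '[{"fingers":1,"x":1,"y":0,"z":0,"spin":0},{"fingers":1,"x":2,"y":0,"z":0,"spin":0},{"fingers":1,"x":3,"y":0,"z":0,"spin":0},{"fingers":1,"x":4,"y":0,"z":0,"spin":0},{"fingers":1,"x":5.2,"y":0,"z":0,"spin":0}]';python3 plan.py;python3 -m jog '[{"fingers":1,"x":0.3,"y":0,"z":0,"spin":0},{"fingers":1,"x":0.6,"y":0,"z":0,"spin":0},{"fingers":1,"x":0.9,"y":0,"z":0,"spin":0},{"fingers":1,"x":0.9,"y":0,"z":0,"spin":0}]'; python3 plan.py
```

```text
time: 12.4
tool_pos: [0.5015, -0.2165, 0.312]
tool_rot: [1.494, 1.57, -0.819]
contact_force: [-0.2, -0.0, -1.0]
opening: 0.0124
pinch [ 0.5015 -0.2165  0.1528] jaw ang -132.5 xdown [ 0. -0. -1.] F [-0.2 -0.  -1. ] open 0.0124 t 12.4
time: 12.9
tool_pos: [0.5015, -0.2165, 0.3037]
tool_rot: [1.223, 1.571, -1.09]
contact_force: [0.1, 0.0, -0.5]
opening: 0.013
pinch [ 0.5015 -0.2165  0.1445] jaw ang -132.5 xdown [ 0. -0. -1.] F [ 0.1  0.  -0.5] open 0.013 t 12.9
```

Still free; continue in millimetre steps until it touches the floor.

```bash
for i in 1; do python3 -m jog '[{"fingers":1,"x":0.2,"y":0,"z":0,"spin":0},{"fingers":1,"x":0.4,"y":0,"z":0,"spin":0},{"fingers":1,"x":0.5,"y":0,"z":0,"spin":0},{"fingers":1,"x":0.5,"y":0,"z":0,"spin":0}]' 15; done; python3 plan.py;  python3 -m jog '[{"fingers":1,"x":0.1,"y":0,"z":0,"spin":0},{"fingers":1,"x":0.2,"y":0,"z":0,"spin":0},{"fingers":1,"x":0.2,"y":0,"z":0,"spin":0}]' ; python3 plan.py
```

```text
time: 13.4
tool_pos: [0.5015, -0.2164, 0.2986]
tool_rot: [-0.717, 1.571, -3.03]
contact_force: [0.4, 0.4, -1.4]
opening: 0.0132
pinch [ 0.5014 -0.2164  0.1394] jaw ang -132.5 xdown [-0. -0. -1.] F [ 0.4  0.4 -1.4] open 0.0132 t 13.4
time: 13.78
tool_pos: [0.5014, -0.2164, 0.2966]
tool_rot: [-1.266, 1.571, 2.704]
contact_force: [0.2, -0.6, -1.2]
opening: 0.0137
pinch [ 0.5014 -0.2164  0.1374] jaw ang -132.5 xdown [-0.  0. -1.] F [ 0.2 -0.6 -1.2] open 0.0137 t 13.775
```

```bash
python3 -m jog '[{"fingers":1,"x":0.1,"y":0,"z":0,"spin":0},{"fingers":1,"x":0.1,"y":0,"z":0,"spin":0}]'; python3 plan.py;  python3 -m jog '[{"fingers":1,"x":0.1,"y":0,"z":0,"spin":0},{"fingers":1,"x":0.1,"y":0,"z":0,"spin":0}]' ; python3 plan.py
```

```text
time: 14.02
tool_pos: [0.5014, -0.2164, 0.2956]
tool_rot: [-0.911, 1.571, 3.059]
contact_force: [-0.7, 0.1, -0.4]
opening: 0.0133
pinch [ 0.5014 -0.2164  0.1364] jaw ang -132.5 xdown [-0.  0. -1.] F [-0.7  0.1 -0.4] open 0.0133 t 14.025
time: 14.28
tool_pos: [0.5017, -0.2166, 0.2953]
tool_rot: [1.7, 1.569, -0.613]
contact_force: [0.0, 0.1, 4.3]
opening: 0.0133
pinch [ 0.5019 -0.2167  0.1361] jaw ang -132.5 xdown [ 0.001 -0.001 -1.   ] F [0.  0.1 4.3] open 0.0133 t 14.275
```

Floor contact at 4.3 N, exactly at the expected height. I'll release and lift clear.

```bash
python3 -m jog '[{"fingers":0.78,"x":0,"y":0,"z":0,"spin":0},{"fingers":0.78,"x":0,"y":0,"z":0,"spin":0},{"fingers":0.78,"x":0,"y":0,"z":0,"spin":0}]';python3 plan.py; python3 -m jog '[{"fingers":0.78,"x":-1.5,"y":0,"z":0,"spin":0},{"fingers":0.78,"x":-4,"y":0,"z":0,"spin":0},{"fingers":0.78,"x":-8,"y":0,"z":0,"spin":0},{"fingers":1,"x":-11,"y":0,"z":0,"spin":0},{"fingers":1,"x":-11,"y":0,"z":0,"spin":-10}]'
python3 plan.py .5884 -.2356 .24
python3 - <<'E'
from h import *; from cell import robot
s=robot.observe();w=wristview(robot.read_camera("wrist"),s)
c=w["color"].astype(int);m=(c[...,2]>c[...,0]+50)&(c[...,2]>c[...,1]+40)
n,l,st,ce=cv2.connectedComponentsWithStats(m.astype('uint8'))
for i in range(1,n):
    if st[i,4]>30: print(st[i],ce[i].round(1),atz(w,ce[i],.14))
cv2.imwrite("pics/w8.png",w["color"][:,:,::-1])
E
```

```text
time: 14.65
tool_pos: [0.5014, -0.2164, 0.2945]
tool_rot: [-1.259, 1.57, 2.71]
contact_force: [-0.8, -0.9, -0.6]
opening: 0.0205
pinch [ 0.5013 -0.2164  0.1353] jaw ang -132.5 xdown [-0.  0. -1.] F [-0.8 -0.9 -0.6] open 0.0205 t 14.65
time: 15.28
tool_pos: [0.5017, -0.2165, 0.4087]
tool_rot: [1.577, 1.564, -0.558]
contact_force: [0.5, 0.1, 0.2]
opening: 0.0045
pinch [ 0.5026 -0.2171  0.2496] jaw ang -122.3 xdown [ 0.006 -0.004 -1.   ] F [0.5 0.1 0.2] open 0.0045 t 15.275
shift cm [ 1.01  8.23 -3.02]
[ 435    0   71   95 1873] [470.2  48.6] [ 0.5329 -0.3784  0.14  ]
[ 218   87   79   97 4624] [254.8 141.7] [ 0.5573 -0.2303  0.14  ]
[273 201  16  23 311] [280.6 212.3] [ 0.5051 -0.2182  0.14  ]
```

View pics/w8.png

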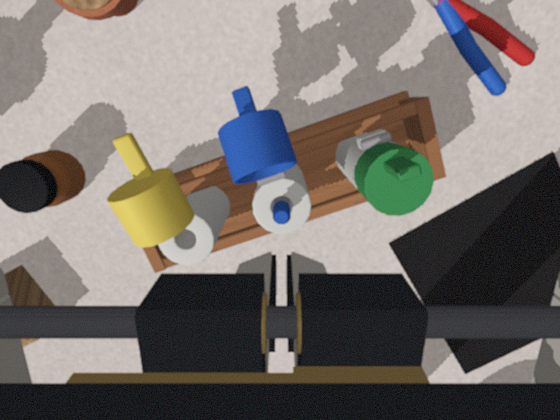

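The cutter stands in the blue tube (blue end at (281,212) inside the mouth), the cap is still open and nothing else has moved. Next I'll go behind the cap.

```bash
python3 -m jog '[{"fingers":1,"x":0,"y":2,"z":-1,"spin":-10},{"fingers":1,"x":0,"y":5,"z":-2,"spin":-20},{"fingers":1,"x":0,"y":8.5,"z":-3,"spin":-20},{"fingers":1,"x":0,"y":8.5,"z":-3,"spin":-20},{"fingers":1,"x":0,"y":8.5,"z":-3,"spin":-20}]';python3 plan.py .5928 -.2373 .156
```

```text
time: 15.95
tool_pos: [0.5888, -0.2367, 0.4046]
tool_rot: [-1.731, 1.57, 2.762]
contact_force: [-1.1, 0.5, 1.0]
opening: 0.0003
pinch [ 0.5886 -0.2366  0.2454] jaw ang -102.6 xdown [-0.001  0.    -1.   ] F [-1.1  0.5  1. ] open 0.0003 t 15.95
shift cm [ 8.94  0.43 -0.02]
```

```bash
python3 -m jog '[{"fingers":1,"x":3,"y":0.5,"z":0,"spin":0},{"fingers":1,"x":6,"y":0.5,"z":0,"spin":0},{"fingers":1,"x":8.9,"y":0.5,"z":0,"spin":0},{"fingers":1,"x":8.9,"y":0.5,"z":0,"spin":0}]';python3 plan.py .5928 -.2373 .156; python3 -m jog '[{"fingers":1,"x":-0.2,"y":-1,"z":0,"spin":0},{"fingers":1,"x":-0.7,"y":-2,"z":0,"spin":0},{"fingers":1,"x":-1.4,"y":-3.2,"z":0,"spin":0},{"fingers":1,"x":-2,"y":-4.3,"z":0,"spin":0},{"fingers":1,"x":-2.4,"y":-5.2,"z":0,"spin":0}]';python3 plan.py .5283 -.2228 .180
```

```text
time: 16.45
tool_pos: [0.5929, -0.2375, 0.3141]
tool_rot: [-1.831, 1.566, 2.662]
contact_force: [0.1, 0.1, 1.1]
opening: 0.0007
pinch [ 0.5922 -0.2372  0.1549] jaw ang -102.6 xdown [-0.004  0.002 -1.   ] F [0.1 0.1 1.1] open 0.0007 t 16.45
shift cm [-0.11  0.06  0.  ]
time: 17.08
tool_pos: [0.5423, -0.2265, 0.3406]
tool_rot: [-0.341, 1.57, -2.13]
contact_force: [1.5, -0.5, 0.5]
opening: 0.0007
pinch [ 0.5423 -0.2265  0.1814] jaw ang -102.6 xdown [-0. -0. -1.] F [ 1.5 -0.5  0.5] open 0.0007 t 17.075
shift cm [ 0.14 -1.45 -0.06]
```

```bash
python3 -m jog '[{"fingers":1,"x":-0.15,"y":-1.4,"z":0,"spin":0},{"fingers":1,"x":-0.15,"y":-2.8,"z":0,"spin":0},{"fingers":1,"x":0.2,"y":-4,"z":0,"spin":0},{"fingers":1,"x":0.5,"y":-4.8,"z":0,"spin":0},{"fingers":1,"x":0.8,"y":-5.1,"z":0,"spin":0}]';python3 plan.py; python3 -m jog '[{"fingers":1,"x":0.2,"y":0,"z":0,"spin":0},{"fingers":1,"x":0.4,"y":0,"z":0,"spin":0},{"fingers":1,"x":0.4,"y":0,"z":0,"spin":0}]';python3 plan.py
```

```text
time: 17.7
tool_pos: [0.4929, -0.2154, 0.3313]
tool_rot: [-1.801, 1.569, 2.692]
contact_force: [-1.7, 0.2, 0.9]
opening: 0.0005
pinch [ 0.4927 -0.2153  0.1721] jaw ang -102.6 xdown [-0.001  0.001 -1.   ] F [-1.7  0.2  0.9] open 0.0005 t 17.7
time: 18.08
tool_pos: [0.4937, -0.2156, 0.3282]
tool_rot: [-0.301, 1.57, -2.09]
contact_force: [-2.7, 0.9, 6.1]
opening: 0.0009
pinch [ 0.4936 -0.2156  0.169 ] jaw ang -102.5 xdown [-0. -0. -1.] F [-2.7  0.9  6.1] open 0.0009 t 18.075
```

```bash
python3 -m jog '[{"fingers":1,"x":0.1,"y":-0.2,"z":0,"spin":0},{"fingers":1,"x":0.2,"y":-0.2,"z":0,"spin":0},{"fingers":1,"x":0.2,"y":-0.2,"z":0,"spin":0}]';python3 plan.py
```

```text
time: 18.45
tool_pos: [0.4926, -0.2153, 0.328]
tool_rot: [1.352, 1.566, -0.438]
contact_force: [-1.1, 1.7, 14.0]
opening: -0.0001
pinch [ 0.4933 -0.2156  0.1688] jaw ang -102.5 xdown [ 0.005 -0.002 -1.   ] F [-1.1  1.7 14. ] open -0.0001 t 18.45
```

The cap stopped firm at 150 mm (14 N), which matches shut. I'll press a bit more, then retreat and check.

```bash
python3 -m jog '[{"fingers":1,"x":0.2,"y":0,"z":0,"spin":0},{"fingers":1,"x":0.2,"y":0,"z":0,"spin":0}]';python3 plan.py; python3 -m jog '[{"fingers":1,"x":-3,"y":0,"z":0,"spin":0},{"fingers":1,"x":-8,"y":0,"z":0,"spin":0},{"fingers":1,"x":-8,"y":-5,"z":0,"spin":0},{"fingers":1,"x":-8,"y":-10,"z":0,"spin":0},{"fingers":1,"x":-8,"y":-10,"z":0,"spin":0}]'
python3 - <<'E'
from h import *; from cell import robot
s=robot.observe();w=wristview(robot.read_camera("wrist"),s);p=robot.read_camera("side");t=robot.read_camera("top")
b=cv2.resize(p["color"][160:250,275:375,::-1],(400,360),interpolation=2)
a=cv2.resize(w["color"][:320,80:480,::-1],(400,320))
cv2.imwrite("pics/f.png",np.vstack([np.hstack([b,cv2.copyMakeBorder(a,0,40,0,0,0)]),cv2.resize(t["color"][100:280,150:480,::-1],(800,240))]))
o=cv2.imread("pics/side0.png")
E
```

```text
time: 18.7
tool_pos: [0.4924, -0.2152, 0.3277]
tool_rot: [1.296, 1.564, -0.493]
contact_force: [-5.2, 3.7, 27.3]
opening: 0.0006
pinch [ 0.4933 -0.2157  0.1685] jaw ang -102.5 xdown [ 0.006 -0.003 -1.   ] F [-5.2  3.7 27.3] open 0.0006 t 18.7
time: 19.32
tool_pos: [0.3919, -0.1925, 0.4037]
tool_rot: [-1.851, 1.57, 2.642]
contact_force: [0.3, -0.5, 0.4]
opening: 0.0006
```

View pics/f.png

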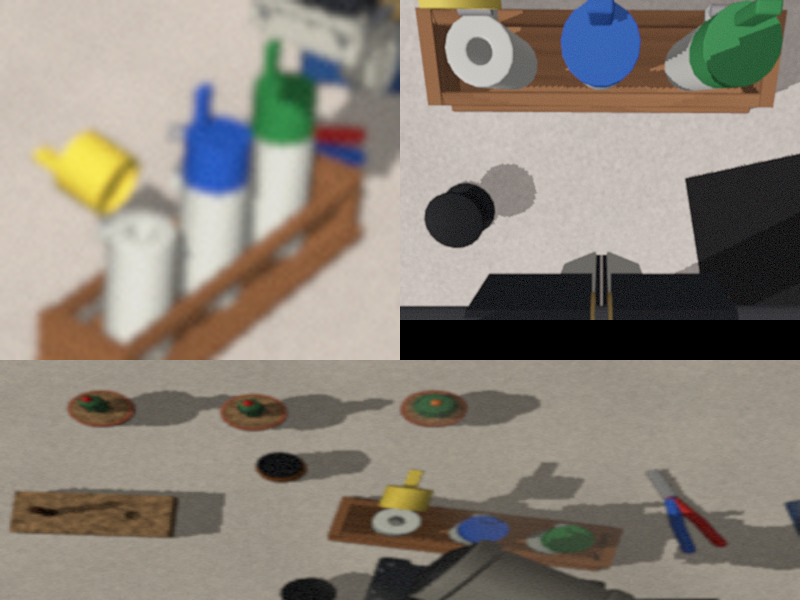

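The blue cap sits flush and shut, green is shut, yellow is open, the fid is in the stand and everything else is in place. Handing in.

```bash
python3 -c "
from cell import robot;print(robot.observe()['contact_force']);print(robot.hand_in())"
```

```text
[ 0.53649765 -0.21906456  0.28464645]
the job is handed in; nothing more can be done
None
```

The glass cutter is in the blue-capped tube with its cap pressed shut, and I handed the job in at about 19.5 s of the 72 s allowed.

- **Opening:** I flicked the blue cap open by its lever, and the picture afterwards showed it standing open.
- **Cutter:** I took it from the cork stand and lowered it through the hole. It touched the floor of the tube at 4.3 N, at the height expected for fully home, and only then did I let go. The picture after release showed it standing in the mouth of the tube.
- **Closing:** I swung the cap over and pressed it with up to 27 N. My fingertips stopped level with the cap's shut height, 150 mm above the table.
- **Final pictures:** The blue cap sits flush, green is shut, yellow is open and the fid is in its hole. The cacti, jar, spool and pliers look unmoved, and the arm is clear of everything.

No check failed at the end. My early estimates of the tube and cutter positions differed by 2–6 mm between cameras. I settled these with closer wrist views before gripping and before inserting. The first move command was refused because its rows left out some keys, so the arm did not move. I viewed 12 pictures, two over the budget of 10.

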